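# Put away the frame stock in the divider tote

### The job

Put the spare frame parts away: slide the white divider of the dark grey tote so that both sizes of slotted rail fit, then lay the two long rails flat and lengthwise in the bay at the end with the pull handle and the two short rails likewise in the other bay, side by side on the floor and not stacked. Put the loose corner bracket into the small black bin that already holds corner brackets, not the one with end caps. Leave the flat drilled strip and the guide rail with its carriage where they lie.

Things in the scene. Friction and masses are not known exactly. Their poses are not given: they have to be found in the camera images.
- long_a: Long slotted aluminium rail (square T-slot frame profile, a groove down each of its four sides), 20 x 20 x 150 mm, one of two alike, lying flat on the bench. Origin at the rail's middle, 10 mm above its underside; its y axis runs along the rail's length
- long_b: Long slotted aluminium rail (square T-slot frame profile, a groove down each of its four sides), 20 x 20 x 150 mm, one of two alike, lying flat on the bench. Origin at the rail's middle, 10 mm above its underside; its y axis runs along the rail's length
- short_a: Short slotted aluminium rail (square T-slot frame profile, a groove down each of its four sides), 20 x 20 x 80 mm, one of two alike, lying flat on the bench. Origin at the rail's middle, 10 mm above its underside; its y axis runs along the rail's length
- short_b: Short slotted aluminium rail (square T-slot frame profile, a groove down each of its four sides), 20 x 20 x 80 mm, one of two alike, lying flat on the bench. Origin at the rail's middle, 10 mm above its underside; its y axis runs along the rail's length
- bracket: Small cast aluminium corner bracket, loose on the bench: an L of two 28 mm legs, 4 mm thick, with webs at both edges; 28 (x) x 20 (y) x 28 (z) mm. It lies on one leg, the other stands up at its -x end. Origin at the middle of its underside; grip it across y, 20 mm wide
- tote: Shallow dark grey open tote fixed to the bench, 290 (y, long axis) x 140 (x) x 38 mm high; inside 280 x 130 mm, walls 5 mm, floor 3 mm thick. Origin at the middle of its underside. A bright steel pull handle stands out 18 mm from its +y end, 22 to 30 mm high. A black plate with a flat fluidics chip (25 mm high, fixed) is beside it, left or right
- divider: White cross wall in the tote, 5 mm thick (y), 128 mm wide; slides along the tote's y up to 115 mm either way of the middle (friction 2 N) and stays where left. Origin: its middle, level with the tote's underside; axes as the tote's. Grip tab on top, in the middle: 44 (x) x 12 (y) mm, 36 to 60 mm above the bench, to pinch across y. At the start the handle-end bay is too short for a long rail
- bracket_bin: Small open black bin fixed to the bench, 100 (x) x 95 (y) x 46 mm, walls and floor 3 mm, with a few corner brackets in its far half (x above 15 mm, up to 31 mm high); the near half (-x, towards the robot) is empty. Origin at the middle of its underside. A like bin on the other side of the bench holds white square end caps instead
- strip: Flat drilled steel strip, 25 x 140 x 5 mm, loose on the bench; stays where it is. Origin at the middle of its underside, y along its length
- guide: Slim steel linear guide rail, 12 x 140 x 8 mm, with a 27 x 42 mm carriage on it (13.5 mm high), loose on the bench; stays where it is. Origin at the middle of its underside, y along its length
Not all that is in view belongs to the job. What is shaped like the short_a but purple or turquoise is not meant.

How it is judged:
By the outcome, as a careful person would: the job done as asked, in the order asked, and still so for the second after the job is handed in, with the robot touching nothing.
It also fails if it takes over 128 s, if anything falls off the work surface, if the arm or the gripper's body presses on something with over 40 N, if the wrist force passes 120 N, or if a joint passes its speed limit or range.

### The arm

A 6-joint arm with a two-finger parallel gripper is mounted at the origin on the work surface. World frame = base frame: x ahead of the robot, y to its left, z up, the work surface at z = 0. Lengths are in m, angles in rad, forces in N, time in s.
With the tool pointing down it reaches from about 0.3 to 0.85 m from the base axis. Payload 5.4 kg.
Tool frame: the origin (TCP) lies on the centre line of the jaws, within the pads' length; the fingertips stand 25 mm ahead of it and the grasp point (between the pads) lies 6 mm ahead of it; z points along the fingers, y is the direction in which the jaws open and shut (so a half turn about z gives the same grasp; the last joint's range is limited). The gripper opens to 85 mm and grips with 20 to 120 N. Pads are 22 mm wide; open, the fingers measure 114 mm over their backs; the gripper's body (76 mm by 85 mm) begins 54 mm behind the grasp point. The pads swing forward as they close: fully open they stand 13 mm farther back than shut.
Start: joints at [1.054, 0.158, 1.597, -0, 1.386, -0.21], TCP at [0.174, 0.548, 0.256] pointing down, gripper open.
Joint ranges: [-2.91, 2.91], [-0.94, 2.29], [0.18, 2.7], [-1.29, 4.43], [0.17, 2.64], [-3, 3]. Speed limits (rad/s): [2.57, 2.57, 3.14, 3.14, 3.14, 3.14].

### API

Orientations are given as a unit quaternion [x, y, z, w].
In Python, from cell import bot gives the robot as it stands. Calls block until the motion is done:
- bot.goto(position, orientation): joint-space move of the TCP to a pose.
- bot.move_linear(position, max_speed=0.15, attitude=None): straight line of the TCP; attitude=None keeps the orientation; max_speed is the mean speed in m/s.
- bot.goto_joints(angles): joint-space move.
- bot.open_gripper() and bot.close_gripper(): open the fingers fully, or close them until they stop; the grip force is fixed at half the most.
- bot.pause(seconds).
- bot.solve_ik(position, orientation): joint angles nearest the present ones, or None.
- bot.snapshot(name): name is "side" or "top"; returns a dict with "img" (480x640x3 uint8, red, green, blue), "K" (3x3 intrinsics, pixels), "dist_coeffs" ([k1, k2, p1, p2, k3] as OpenCV has them; the pictures are not rectified), "pose" (4x4, takes a point from camera to world coordinates). Camera axes: x right, y down, z forward; pixel columns grow to the right and rows downward; lengths in m; the calibration is good to about 2 mm. A picture is of the moment at which its call begins. There is no depth.
A pose or a line that the arm cannot do raises bot.IKError and nothing moves.
- bot.hand_in(): hands the job in, once; it reports no verdict.
Readings, each from a call of its own:
- bot.read_time_s(): time.
- bot.read_joint_pos(): joint angles.
- bot.read_qvel(): joint speeds.
- bot.read_joint_efforts(): joint torques, N m.
- bot.read_eef_pos(): TCP position.
- bot.read_eef_rot(): TCP orientation.
- bot.read_contact_force(): force on the tool from outside, world axes, zero at the start.
- bot.read_moment(): the same for the moment, N m.
- bot.read_gripper_width(): finger opening in m.
Only numpy, scipy, OpenCV 4.12 (cv2) and the standard library are available. Lean on these libraries where they do the work, as an engineer would, in place of code of your own. Each camera call takes 0.05 s, during which the arm holds its last target.

## Working session

There is one attempt and no reset: what is moved stays moved. The work goes in short steps, each a Python script; the robot and the scene stay as the last script left them, time stands still between calls to the robot, and variables do not carry over. Pictures are saved under pics/ and viewed, and the job is handed in when it is done.

```bash
mkdir -p pics; ls; python3 - <<'E'
from cell import bot
import cv2,pickle
for n in("top","side"):
    s=bot.snapshot(n); pickle.dump(s,open(f"pics/{n}0.pkl","wb"))
    cv2.imwrite(f"pics/{n}0.png",s["img"][:,:,::-1])
    print(n,s["K"],s["dist_coeffs"],s["pose"])
print(bot.read_time_s(),bot.read_eef_rot(),bot.read_gripper_width())
E
```

```text
pics
top [[498.80103663   0.         326.70191665]
 [  0.         498.80103663 231.70861678]
 [  0.           0.           1.        ]] [-0.12680434  0.          0.          0.          0.        ] [[-0.02476775 -0.97998322  0.19753341  0.20532782]
 [-0.99945538  0.01996355 -0.02627565  0.08264605]
 [ 0.02180623 -0.19807662 -0.97994395  1.06713632]
 [ 0.          0.          0.          1.        ]]
side [[464.7719595    0.         316.97916066]
 [  0.         464.7719595  243.58508499]
 [  0.           0.           1.        ]] [-0.10045222  0.          0.          0.          0.        ] [[ 0.99154257 -0.09273488  0.09079414  0.3215256 ]
 [-0.12975672 -0.72213698  0.6794714  -0.62576871]
 [ 0.0025551  -0.68550596 -0.72806253  0.79894329]
 [ 0.          0.          0.          1.        ]]
0.1 [ 1.52792018e-01  9.88258014e-01 -7.83707291e-04 -2.86786432e-04] 0.08566265890395815
```

View pics/top0.png

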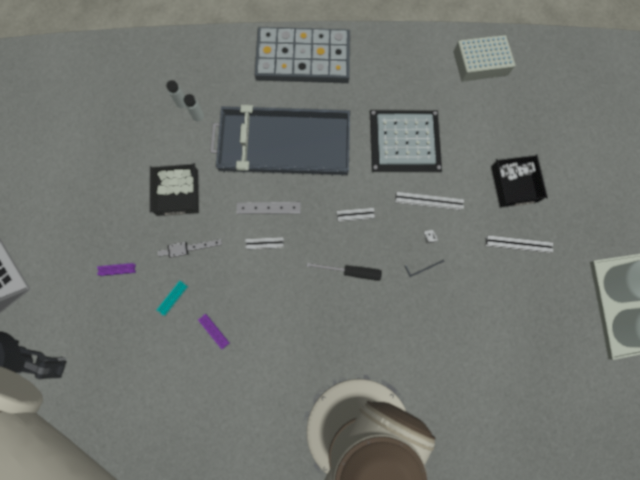

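View pics/side0.png

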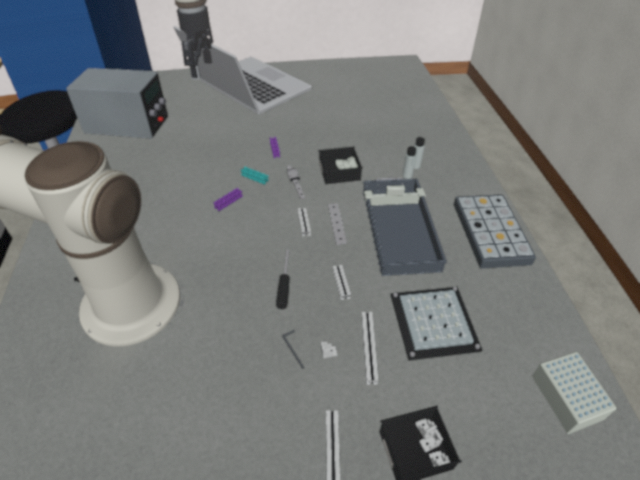

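```bash
cat > h.py <<'E'
import numpy as np,cv2,pickle
def pix2w(s,px,z):
    p=cv2.undistortPoints(np.array([[px]],float),s["K"],np.array(s["dist_coeffs"]))[0,0]
    P=s["pose"];d=P[:3,:3]@np.array([p[0],p[1],1]);o=P[:3,3]
    return (o+d*(z-o[2])/d[2])
def w2pix(s,X):
    P=np.linalg.inv(s["pose"]);X=np.atleast_2d(np.array(X,float))
    c=cv2.projectPoints(X,cv2.Rodrigues(P[:3,:3])[0],P[:3,3],s["K"],np.array(s["dist_coeffs"]))[0]
    return c[:,0]
E
python3 - <<'E'
from h import *
s=pickle.load(open("pics/top0.pkl","rb"));im=s["img"][:,:,::-1]
def crop(n,im,x0,y0,x1,y1,k):cv2.imwrite(f"pics/{n}.png",cv2.resize(im[y0:y1,x0:x1],None,fx=k,fy=k,interpolation=cv2.INTER_CUBIC))
crop("c1",im,140,95,360,260,3.6)
crop("c2",im,330,145,560,260,3.4)
t=pickle.load(open("pics/side0.pkl","rb"))["img"][:,:,::-1]
crop("c3",t,270,300,480,480,3.3)
crop("c4",t,270,130,450,310,3.3)
E
```

```text
(no output)
```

View pics/c1.png

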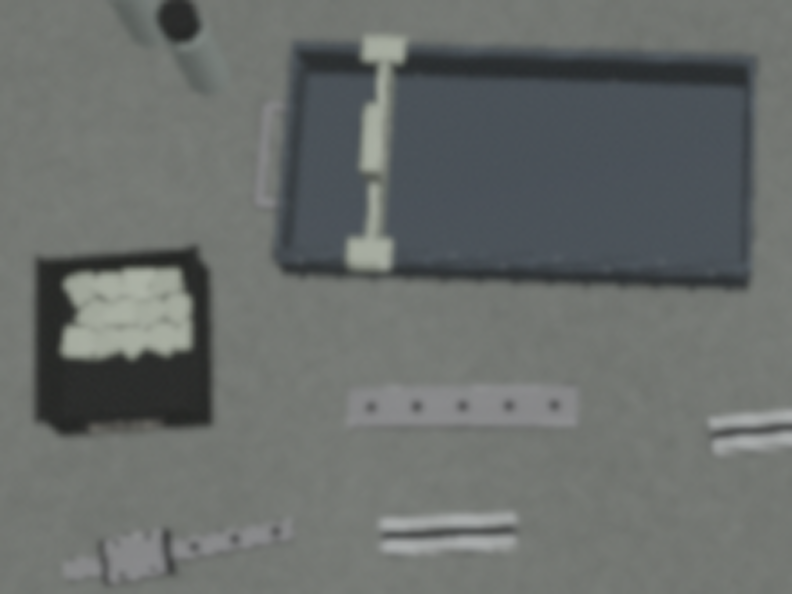

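View pics/c2.png

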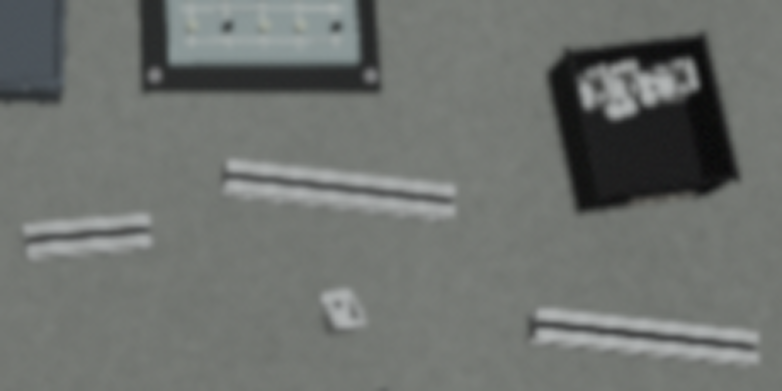

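View pics/c3.png

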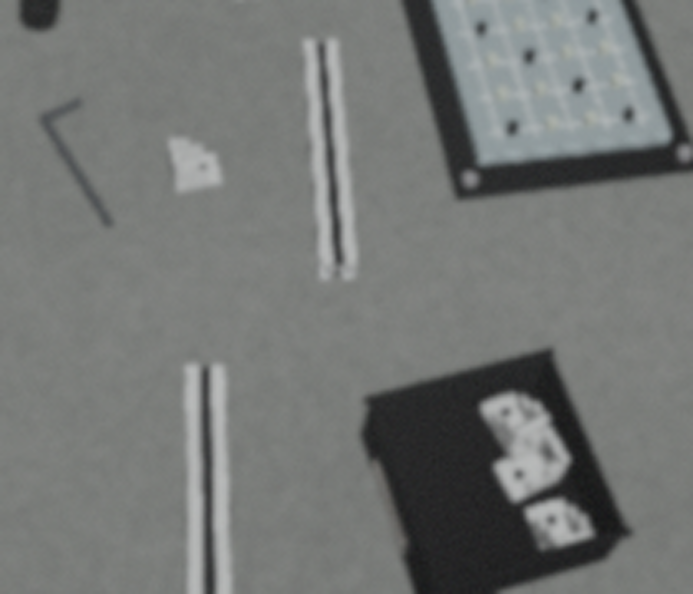

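View pics/c4.png

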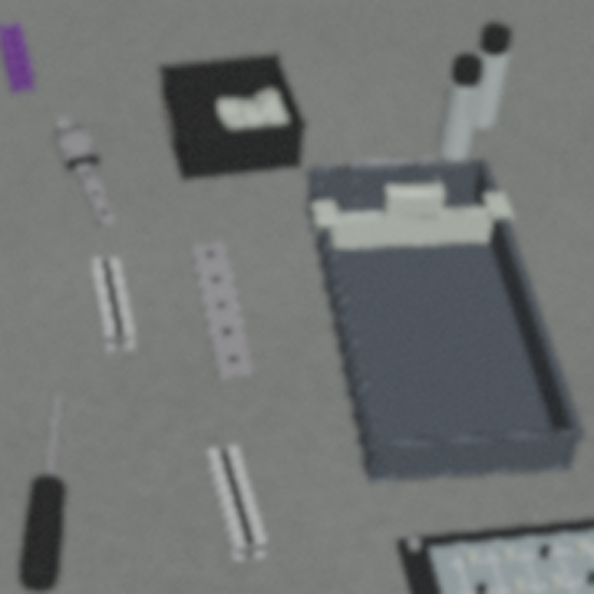

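```bash
cat >> h.py <<'E'
def box(x,y,yaw,lx,ly,z0,z1):
    c,s_=np.cos(yaw),np.sin(yaw);o=[]
    for z in(z0,z1):
        for a,b in((-1,-1),(1,-1),(1,1),(-1,1)):
            u,v=a*lx/2,b*ly/2;o.append([x+c*u-s_*v,y+s_*u+c*v,z])
    return np.array(o)
def hullmask(s,pts,k=4):
    p=w2pix(s,pts);m=np.zeros((480*k,640*k),np.uint8)
    cv2.fillConvexPoly(m,cv2.convexHull(np.round((p+.5)*k-.5).astype(np.int32)),1);return cv2.resize(m.astype(np.float32),(640,480),interpolation=cv2.INTER_AREA)
E
cat > fit.py <<'E'
from h import *
from scipy.optimize import minimize
T=pickle.load(open("pics/top0.pkl","rb"));S=pickle.load(open("pics/side0.pkl","rb"))
def soft(s,roi):
    g=s["img"].mean(2).astype(np.float32);x0,y0,x1,y1=roi
    g=g[y0:y1,x0:x1];b=np.median(g);f=cv2.morphologyEx(g,cv2.MORPH_CLOSE,np.ones((5,5)))
    return np.clip((f-b-4)/40,0,1),roi
def fitrail(name,ptop,L,yaw0):
    p=pix2w(T,ptop,.02);x0=[p[0],p[1],yaw0]
    obs=[]
    for s in(T,S):
        q=w2pix(s,box(*x0,.02,L,0,.02));lo=np.maximum(q.min(0)-12,0).astype(int);hi=np.minimum(q.max(0)+12,[640,480]).astype(int)
        m,r=soft(s,(lo[0],lo[1],hi[0],hi[1]));obs.append((s,m,r))
    def cost(v):
        c=0
        for s,m,r in obs:
            h=cv2.GaussianBlur(hullmask(s,box(*v,.02,L,0,.02)),(0,0),.8)[r[1]:r[3],r[0]:r[2]];c+=((h-m)**2).sum()
        return c
    best=None
    r=minimize(cost,x0,method="Nelder-Mead",options=dict(initial_simplex=[x0,[x0[0]+.008,x0[1],x0[2]],[x0[0],x0[1]+.008,x0[2]],[x0[0],x0[1],x0[2]+.08]],xatol=1e-4,fatol=1e-2))
    # each camera alone
    out=[]
    for i in(0,1):
        o2=obs;s=obs[i]
        def c1(v):
            h=cv2.GaussianBlur(hullmask(s[0],box(*v,.02,L,0,.02)),(0,0),.8)[s[2][1]:s[2][3],s[2][0]:s[2][2]];return((h-s[1])**2).sum()
        q=r.x;rr=minimize(c1,q,method="Nelder-Mead",options=dict(initial_simplex=[q,[q[0]+.004,q[1],q[2]],[q[0],q[1]+.004,q[2]],[q[0],q[1],q[2]+.04]]));out.append(rr.x.round(4))
    print(name,r.x.round(4),round(r.fun,1),*out);return r.x
if __name__=="__main__":
    P={}
    P["long1"]=fitrail("long1",(430,200),.15,-.08)
    P["long2"]=fitrail("long2",(520,243),.15,-.08)
    P["short1"]=fitrail("short1",(355,214),.08,.05)
    P["short2"]=fitrail("short2",(265,243),.08,0.)
    pickle.dump(P,open("P.pkl","wb"))
    # tote top corners
    f=lambda u,v:(140+u/3.6-.4,95+v/3.6-.4)
    for n,c in dict(TL=(295,43),TR=(756,57),BR=(748,272),BL=(277,262)).items(): print(n,pix2w(T,f(*c),.038).round(4))
    for n,c in dict(tabtl=(367,103),tabbl=(359,174),tabbr=(381,176)).items(): print(n,pix2w(T,f(*c),.06).round(4))
    g=lambda u,v:(330+u/3.4-.4,145+v/3.4-.4)
    for n,c in dict(TL=(550,72),TLi=(565,50),TR=(705,35),BR=(738,180),BL=(580,212)).items(): print("bin",n,pix2w(T,g(*c),.046).round(4))
    for n,c in dict(a=(322,292),b=(352,290),c=(366,326),d=(336,330)).items(): print("br",n,pix2w(T,g(*c),.014).round(4))
    g=lambda u,v:(270+u/3.3-.4,300+v/3.3-.4)
    for n,c in dict(TL=(365,400),TR=(552,350),BR=(630,533)).items(): print("bin side",n,pix2w(S,g(*c),.046).round(4))
    for n,c in dict(topcorner=(170,138)).items(): print("brS",n,pix2w(S,g(*c),.028).round(4))
    for n,c in dict(l=(178,192),r=(222,185)).items(): print("brS",n,pix2w(S,g(*c),.0).round(4))
E
python3 fit.py
```

```text
long1 [ 0.4855 -0.1732 -0.1327] 54.6 [ 0.4849 -0.1743 -0.132 ] [ 0.4855 -0.1736 -0.1343]
long2 [ 0.3831 -0.3715 -0.1232] 142.6 [ 0.3832 -0.3735 -0.1297] [ 0.383  -0.3707 -0.1252]
short1 [ 0.4578 -0.0084  0.0814] 40.5 [ 0.4574 -0.0097  0.0616] [ 0.4578 -0.0074  0.0578]
short2 [0.3977 0.19   0.0303] 32.3 [0.3976 0.1898 0.0119] [0.3982 0.1903 0.0315]
TL [0.7035 0.2835 0.038 ]
TR [ 0.6882 -0.003   0.038 ]
BR [0.5479 0.0069 0.038 ]
BL [0.56   0.2905 0.038 ]
tabtl [0.6521 0.2344 0.06  ]
tabbl [0.6065 0.2384 0.06  ]
tabbr [0.6049 0.2252 0.06  ]
bin TL [ 0.5518 -0.3108  0.046 ]
bin TLi [ 0.5668 -0.3225  0.046 ]
bin TR [ 0.5771 -0.4201  0.046 ]
bin BR [ 0.478  -0.4305  0.046 ]
bin BL [ 0.4581 -0.3213  0.046 ]
br a [ 0.416 -0.158  0.014]
br b [ 0.4169 -0.1776  0.014 ]
br c [ 0.3933 -0.1851  0.014 ]
br d [ 0.3911 -0.1655  0.014 ]
bin side TL [ 0.4671 -0.3368  0.046 ]
bin side TR [ 0.5686 -0.3246  0.046 ]
bin side BR [ 0.5794 -0.4209  0.046 ]
brS topcorner [ 0.3922 -0.1616  0.028 ]
brS l [ 0.3945 -0.1815  0.    ]
brS r [ 0.4207 -0.1802  0.    ]
```

```bash
python3 - <<'E'
from h import *
for n,b,o in(("top",(405,215,455,260),"b1"),("side",(305,325,355,370),"b2")):
    s=pickle.load(open(f"pics/{n}0.pkl","rb"));im=s["img"][:,:,::-1]
    x0,y0,x1,y1=b;cv2.imwrite(f"pics/{o}.png",cv2.resize(im[y0:y1,x0:x1],None,fx=12,fy=12,interpolation=cv2.INTER_NEAREST))
E
```

```text
(no output)
```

View pics/b1.png

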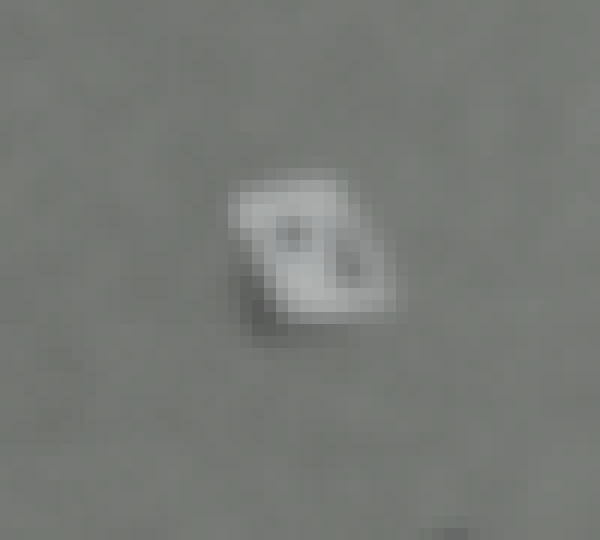

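View pics/b2.png

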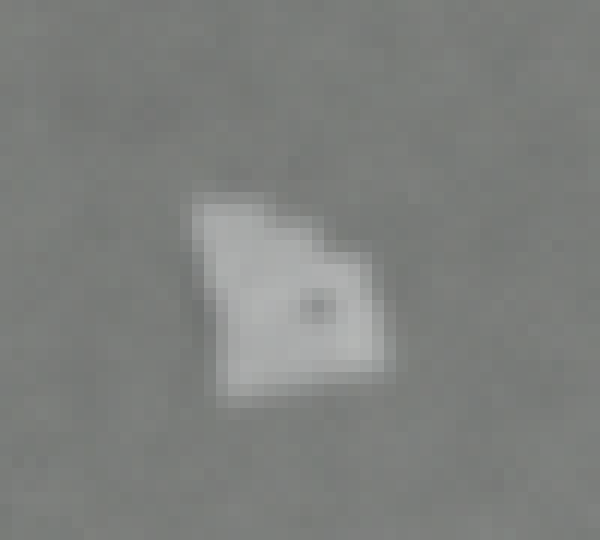

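```bash
cat > fit2.py <<'E'
from fit import *
def gen(pts_fn,x0,masks,steps=(.005,.005,.06)):
    def cost(v,idx=(0,1)):
        c=0
        for i in idx:
            s,m,(a,b,c_,d)=masks[i]
            h=cv2.GaussianBlur(hullmask(s,pts_fn(v)),(0,0),.8)[b:d,a:c_];c+=((h-m)**2).sum()
        return c
    res=[]
    for idx in((0,1),(0,),(1,)):
        sx=[list(x0)]+[[x0[j]+(steps[j] if j==k else 0) for j in range(3)] for k in range(3)]
        r=minimize(cost,x0,args=(idx,),method="Nelder-Mead",options=dict(initial_simplex=sx));res.append(r.x.round(4))
    print(res);return res[0]
def brk(v):
    x,y,w=v;c,s=np.cos(w),np.sin(w);o=[]
    for u,z in((-.014,0),(.014,0),(.014,.006),(-.008,.028),(-.014,.028)):
        for q in(-.01,.01):o.append([x+c*u-s*q,y+s*u+c*q,z])
    return np.array(o)
def bm(s,roi):
    m,_=soft(s,roi);return(s,m,roi)
def filled(m):
    cs,_=cv2.findContours(m,cv2.RETR_EXTERNAL,cv2.CHAIN_APPROX_NONE);c=max(cs,key=cv2.contourArea)
    o=np.zeros_like(m);cv2.drawContours(o,[c],-1,1,-1);return o.astype(np.float32)
def dk(s,roi,ex=None,blue=False):
    a,b,c,d=roi;g=s["img"][b:d,a:c].astype(np.float32)
    bg=np.median(g.reshape(-1,3),0) if not blue else np.array(ex)
    if blue: m=((g[:,:,2]-g[:,:,0]>12)|(g.mean(2)<70)).astype(np.uint8)
    else: m=(g.mean(2)<85).astype(np.uint8)
    return(s,cv2.morphologyEx(m,cv2.MORPH_OPEN,np.ones((3,3))),roi)
if __name__=="__main__":
    P=pickle.load(open("P.pkl","rb"))
    P["bracket"]=gen(brk,[.404,-.172,.05],[bm(T,(415,220,450,250)),bm(S,(312,332,346,366))])
    mb=[dk(T,(485,145,555,215)),dk(S,(370,395,475,480))]
    mb=[(s,filled(m),r) for s,m,r in mb]
    P["bin"]=gen(lambda v:box(*v,.1,.095,0,.046),[.519,-.371,-.1],mb)
    mt=[dk(T,(200,95,362,185),(0,0,0),True),dk(S,(350,165,450,285),(0,0,0),True)]
    for i,(s,m,r) in enumerate(mt): cv2.imwrite(f"pics/m{i}.png",cv2.resize(m*255,None,fx=3,fy=3))
    def hm(m):
        cs,_=cv2.findContours(m,cv2.RETR_EXTERNAL,cv2.CHAIN_APPROX_NONE);h=cv2.convexHull(np.vstack([c for c in cs if cv2.contourArea(c)>30]));o=np.zeros_like(m);cv2.fillConvexPoly(o,h,1);return o.astype(np.float32)
    mt=[(s,hm(m),r) for s,m,r in mt]
    P["tote"]=gen(lambda v:box(*v,.14,.29,0,.038),[.625,.1445,-.048],mt)
    pickle.dump(P,open("P.pkl","wb"))
    O={"tote":box(*P["tote"],.14,.29,0,.038),"bin":box(*P["bin"],.1,.095,0,.046),"bracket":brk(P["bracket"])}
    for k in("long1","long2","short1","short2"):O[k]=box(*P[k],.02,.15 if k[0]=="l" else .08,0,.02)
    for n,s,(a,b,c,d),k in(("t",T,(200,95,560,260),2.2),("s",S,(270,160,480,480),1.85)):
        k=k*1
        im=cv2.resize(s["img"][b:d,a:c,::-1],None,fx=k,fy=k,interpolation=cv2.INTER_CUBIC)
        for q in O.values():
            p=np.round((w2pix(s,q)-[a,b]+.5)*k).astype(int)
            if len(p)==8:
                cv2.polylines(im,[p[4:]],1,(0,0,255));cv2.polylines(im,[p[:4]],1,(0,255,0))
            else: cv2.polylines(im,[cv2.convexHull(p.astype(np.int32))],1,(0,0,255))
        cv2.imwrite(f"pics/ov_{n}.png",im)
E
python3 fit2.py
```

```text
[array([ 0.4076, -0.1717,  0.0423]), array([ 0.4076, -0.1718,  0.0376]), array([ 0.4071, -0.1711,  0.0382])]
[array([ 0.5241, -0.3778,  0.1235]), array([ 0.5239, -0.3787,  0.1171]), array([ 0.5246, -0.3769,  0.1126])]
[array([ 0.6243,  0.1495, -0.0382]), array([ 0.6253,  0.1471, -0.047 ]), array([0.6229, 0.1531, 0.0567])]
```

View pics/ov_t.png

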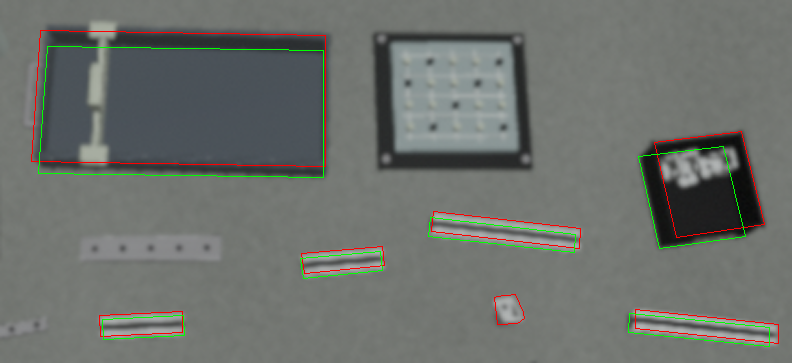

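View pics/ov_s.png

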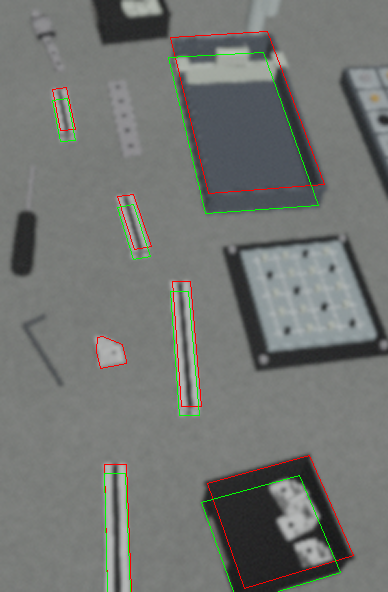

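```bash
cat > tote.py <<'E'
from fit import *
from scipy.optimize import least_squares
f=lambda u,v:(140+(u+.5)/3.6-.5,95+(v+.5)/3.6-.5)
g=lambda u,v:(270+(u+.5)/3.3-.5,130+(v+.5)/3.3-.5)
# (su,sv,z) : far x=+,  left(+y)=+
ob=[(T,f(295,43),(1,1,.038)),(T,f(756,57),(1,-1,.038)),(T,f(277,262),(-1,1,.038)),(T,f(748,272),(-1,-1,.038)),(T,f(283,272),(-1,1,0)),(T,f(745,287),(-1,-1,0)),
(S,g(309,168),(-1,1,.038)),(S,g(487,162),(1,1,.038)),(S,g(581,433),(1,-1,.038)),(S,g(364,446),(-1,-1,.038)),(S,g(370,478),(-1,-1,0)),(S,g(573,468),(1,-1,0))]
def res(v,o=ob):
    c,s_=np.cos(v[2]),np.sin(v[2]);r=[]
    for s,p,(a,b,z) in o:
        u,w=a*.07,b*.145;r+=list(w2pix(s,[v[0]+c*u-s_*w,v[1]+s_*u+c*w,z])[0]-p)
    return r
for o in(ob,ob[:6],ob[6:]):
    r=least_squares(res,[.625,.145,-.045],args=(o,));print(r.x.round(4),np.round(r.fun,1))
    if o is ob:X=r.x
P=pickle.load(open("P.pkl","rb"));P["tote"]=X
# divider tab: fit s along tote from picks; tab 44x12 at z .06
c,s_=np.cos(X[2]),np.sin(X[2]);R=np.array([[c,s_],[-s_,c]])
for p,n in((f(367,103),"far+"),(f(359,174),"near+"),(f(381,176),"near-")):print(n,(R@(pix2w(T,p,.06)[:2]-X[:2])).round(4))
for p,n in((g(386,187),"S nearx +y top"),(g(443,184),"farx"),(g(387,212),"nearx -y base")):print(n,(R@(pix2w(S,p,.06)[:2]-X[:2])).round(4))
pickle.dump(P,open("P.pkl","wb"))
def draw(sv,out):
  for n,s,(a,b,c_,d),k in(("t",T,(205,95,365,185),5),("s",S,(350,160,450,285),4.8)):
    im=cv2.resize(s["img"][b:d,a:c_,::-1],None,fx=k,fy=k,interpolation=cv2.INTER_CUBIC)
    cx,cy=X[0]-s_*sv,X[1]+c*sv
    for q in(box(*X,.14,.29,0,.038),box(*X,.13,.28,.003,.038),box(cx,cy,X[2],.044,.012,.036,.06)):
        p=np.round((w2pix(s,q)-[a,b]+.5)*k).astype(int)
        cv2.polylines(im,[p[4:]],1,(0,0,255));cv2.polylines(im,[p[:4]],1,(0,255,0))
    cv2.imwrite(f"pics/{out}_{n}.png",im)
draw(.085,"ot")
E
python3 tote.py
```

```text
[ 0.6266  0.1452 -0.0556] [-1.1 -0.4  0.2 -0.1 -1.5 -2.1  1.2 -0.4  0.1  0.7  0.9  0.8 -0.  -0.6
 -1.1 -1.  -0.4  0.2  2.5 -0.1 -1.2  1.3 -1.4  0.7]
[ 0.626   0.1451 -0.0533] [-1.2 -0.1  0.1 -0.  -1.4 -1.7  1.3 -0.3  0.2  1.   1.   0.9]
[ 0.6276  0.1455 -0.0607] [ 0.6 -0.8 -0.4 -1.  -0.3  0.2  2.5 -0.4 -1.1  1.1 -1.3  0.7]
far+ [0.0204 0.0904]
near+ [-0.0253  0.0919]
near- [-0.0262  0.0786]
S nearx +y top [-0.0211  0.0893]
farx [0.0228 0.0899]
nearx -y base [-0.0255  0.0607]
```

View pics/ot_t.png

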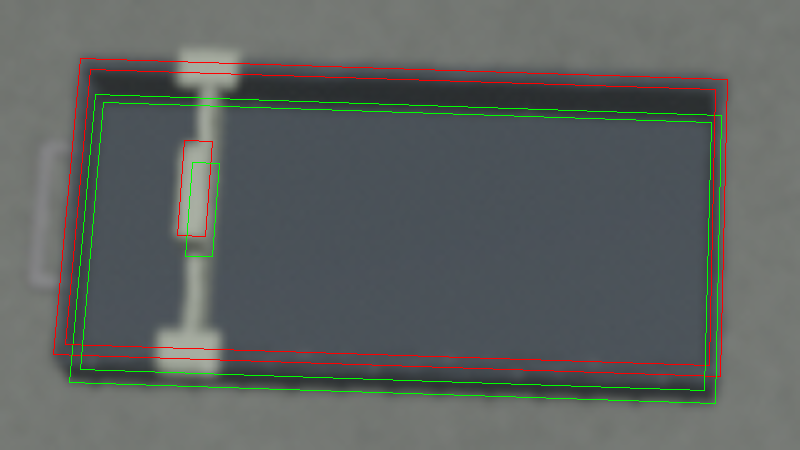

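View pics/ot_s.png

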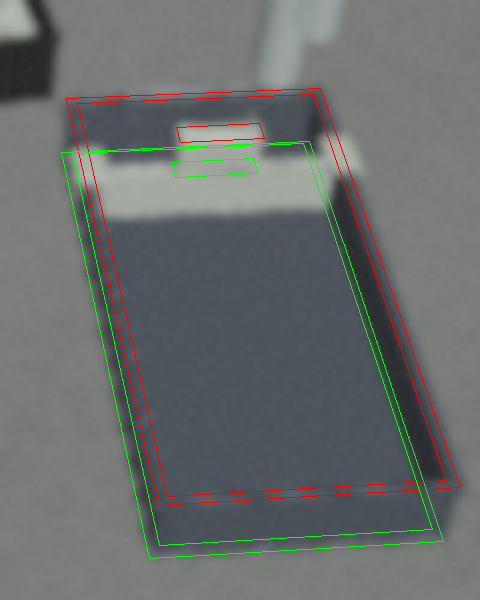

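```bash
cat > r.py <<'E'
from h import *
from cell import bot
from scipy.spatial.transform import Rotation as Ro
P=pickle.load(open("P.pkl","rb"))
TOTE=np.array([.6258,.1448,-.051])
def tw(u,s,T=TOTE):
    c,k=np.cos(T[2]),np.sin(T[2]);return np.array([T[0]+c*u-k*s,T[1]+k*u+c*s])
def quat(a):  # jaw axis (tool y) at world angle a, tool down
    y=np.array([np.cos(a),np.sin(a),0]);z=np.array([0,0,-1.]);x=np.cross(y,z)
    return Ro.from_matrix(np.c_[x,y,z]).as_quat()
def best(xy,z,a):
    o=[]
    for b in(a,a+np.pi):
        q=bot.solve_ik([*xy,z],quat(b))
        if q is not None:o.append((abs(q[5]),b,q))
    if not o:return None
    o.sort(key=lambda t:t[0]);return o[0][1]
def snap(n,tag,crop=None,k=2):
    s=bot.snapshot(n);pickle.dump(s,open(f"pics/{n}_{tag}.pkl","wb"));im=s["img"][:,:,::-1]
    if crop:
        a,b,c,d=crop;im=cv2.resize(im[b:d,a:c],None,fx=k,fy=k,interpolation=cv2.INTER_CUBIC)
    cv2.imwrite(f"pics/{n}_{tag}.png",im);return s
E
python3 - <<'E'
from r import *
T=pickle.load(open("pics/top0.pkl","rb"))
for p in((370,171),(440,171)):print("plate",pix2w(T,p,.0).round(3),pix2w(T,p,.025).round(3))
H=np.pi/2
for n,xy,a in [(k,P[k][:2],P[k][2]) for k in("long1","long2","short1","short2")]+[("brk",P["bracket"][:2],P["bracket"][2]+H),("bin",P["bin"][:2],P["bin"][2]+H),("div",tw(0,.084),TOTE[2]+H),("div2",tw(0,-.035),TOTE[2]+H),("L",tw(-.005,.054),TOTE[2]),("L2",tw(.04,.054),TOTE[2]),("S",tw(-.005,-.089),TOTE[2])]:
    for z in(.033,.15):
        r=[bot.solve_ik([*xy,z],quat(b)) for b in(a,a+np.pi)]
        print(n,z,xy.round(3),[None if q is None else np.round(q,2) for q in r])
E
```

```text
plate [ 0.558 -0.047  0.   ] [ 0.549 -0.044  0.025]
plate [ 0.556 -0.207  0.   ] [ 0.548 -0.2    0.025]
long1 0.033 [ 0.485 -0.173] [array([-0.58,  0.31,  1.91, -0.  ,  0.92, -0.44]), array([-0.58,  0.31,  1.91, -0.  ,  0.92,  2.7 ])]
long1 0.15 [ 0.485 -0.173] [array([-0.58,  0.12,  1.87, -0.  ,  1.16, -0.44]), array([-0.58,  0.12,  1.87, -0.  ,  1.16,  2.7 ])]
long2 0.033 [ 0.383 -0.372] [array([-1.  ,  0.35,  1.86, -0.  ,  0.93, -0.87]), array([-1.  ,  0.35,  1.86, -0.  ,  0.93,  2.27])]
long2 0.15 [ 0.383 -0.372] [array([-1.  ,  0.16,  1.82, -0.  ,  1.17, -0.87]), array([-1.  ,  0.16,  1.82, -0.  ,  1.17,  2.27])]
short1 0.033 [ 0.458 -0.008] [array([-0.28,  0.18,  2.07, -0.  ,  0.89, -0.36]), array([-0.28,  0.18,  2.07, -0.  ,  0.89,  2.78])]
short1 0.15 [ 0.458 -0.008] [array([-0.28, -0.04,  2.02, -0.  ,  1.16, -0.36]), array([-0.28, -0.04,  2.02, -0.  ,  1.16,  2.78])]
short2 0.033 [0.398 0.19 ] [array([ 0.17,  0.14,  2.12, -0.  ,  0.88,  0.14]), None]
short2 0.15 [0.398 0.19 ] [array([ 0.17, -0.08,  2.07, -0.  ,  1.16,  0.14]), None]
brk 0.033 [ 0.408 -0.172] [array([-0.67,  
[... 938 characters left out ...]
.02,  0.4 ,  1.52, -0.  ,  1.22,  1.61])]
L 0.033 [0.624 0.199] [array([ 0.12,  0.6 ,  1.49, -0.  ,  1.04,  0.18]), array([ 0.12,  0.6 ,  1.49, -0.  ,  1.04, -2.97])]
L 0.15 [0.624 0.199] [array([ 0.12,  0.45,  1.45, -0.  ,  1.24,  0.18]), array([ 0.12,  0.45,  1.45, -0.  ,  1.24, -2.97])]
L2 0.033 [0.669 0.197] [array([ 0.11,  0.7 ,  1.35, -0.  ,  1.09,  0.16]), array([ 0.11,  0.7 ,  1.35, -0.  ,  1.09, -2.98])]
L2 0.15 [0.669 0.197] [array([ 0.11,  0.55,  1.31, -0.  ,  1.28,  0.16]), array([ 0.11,  0.55,  1.31, -0.  ,  1.28, -2.98])]
S 0.033 [0.616 0.056] [array([-0.1 ,  0.53,  1.61, -0.  ,  1.01, -0.05]), None]
S 0.15 [0.616 0.056] [array([-0.1 ,  0.37,  1.56, -0.  ,  1.21, -0.05]), None]
```

```bash
python3 - <<'E'
from r import *
a=TOTE[2]+np.pi/2;q=quat(a)
p=tw(0,.0845)
bot.goto([*p,.15],q);t0=bot.read_time_s()
bot.move_linear([*p,.067],.15)
print("t",t0,bot.read_time_s(),bot.read_contact_force())
bot.close_gripper();print("w",bot.read_gripper_width(),bot.read_time_s(),bot.read_contact_force())
snap("side","d1",(340,140,470,290),4);snap("top","d1",(200,95,360,185),4)
E
```

```text
t 2.1417 2.8417 [ 0.13009352 -0.49131967  1.26107169]
w 0.010762913932437116 3.5083 [-0.15633603  0.50398971  3.92345868]
```

View pics/side_d1.png

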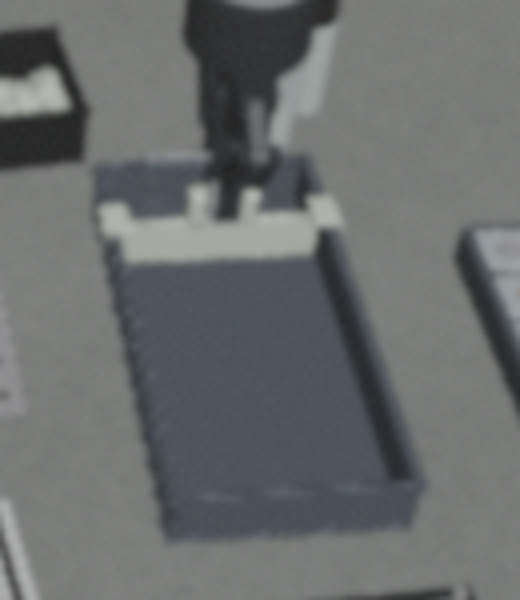

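View pics/top_d1.png

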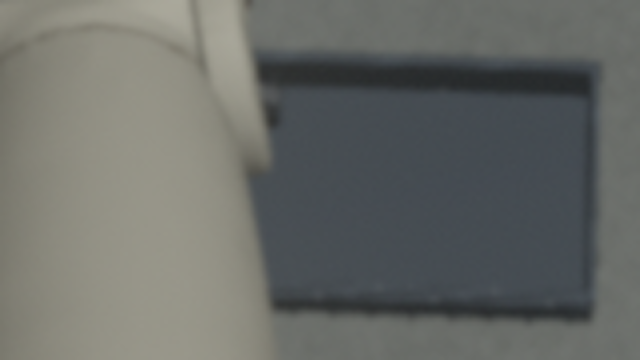

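The tab is pinched in the middle (side crop 228,205) and the width reads 11 mm. Next I slide the divider.

```bash
python3 - <<'E'
from r import *
e=tw(0,-.036)
bot.move_linear([*e,.067],.12);f=bot.read_contact_force();print("f",f,bot.read_gripper_width())
bot.open_gripper();bot.move_linear([*e,.15],.2);print(bot.read_time_s())
k=P["long1"];q=quat(k[2])
bot.goto([k[0],k[1],.15],q);
snap("side","d2",(340,140,470,290),4);snap("top","d2",(200,95,360,185),4)
E
```

```text
f [-3.10046789 -1.47400007  7.51460159] 0.0106939870033954
6.0417
```

View pics/side_d2.png

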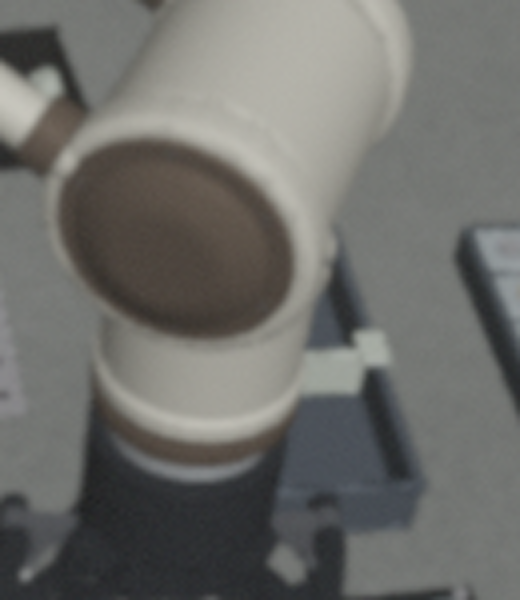

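View pics/top_d2.png

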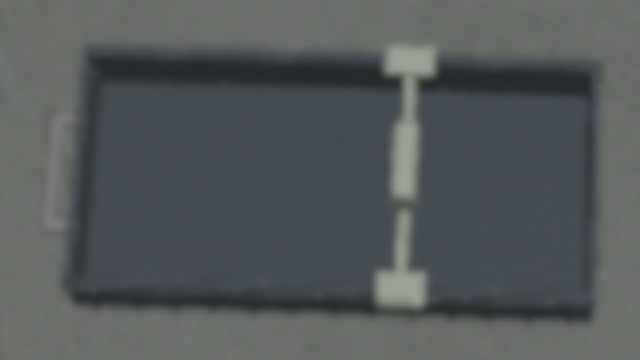

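```bash
cat >> r.py <<'E'
def pick(k,zg=.033,dx=0):
    x,y,w=P[k];q=quat(w)
    bot.goto([x,y,.12],q);bot.move_linear([x,y,zg],.12)
    f0=bot.read_contact_force();bot.close_gripper();w=bot.read_gripper_width()
    bot.move_linear([x,y,.12],.2);print(k,"w",round(w,4),"f",np.round(f0,1),np.round(bot.read_contact_force(),1),"w2",round(bot.read_gripper_width(),4),"t",bot.read_time_s())
def lay(u,s,z=.0375):
    q=quat(TOTE[2]);p=tw(u,s)
    bot.goto([*p,.13],q);bot.move_linear([*p,z],.12)
    print("lay f",np.round(bot.read_contact_force(),1));bot.open_gripper();bot.move_linear([*p,.10],.2);print("t",bot.read_time_s())
E
python3 - <<'E'
from r import *
T=pickle.load(open("pics/top_d2.pkl","rb"));w=pix2w(T,(301.3-.4,134.6),.06)[:2]-TOTE[:2]
c,k=np.cos(TOTE[2]),np.sin(TOTE[2]);print("div",(np.array([[c,k],[-k,c]])@w).round(4))
pick("long1")
snap("side","l1")
E
```

```text
div [-0.001 -0.039]
long1 w 0.0183 f [ 0.2 -0.3  0.7] [-0.1  1.1 -1.4] w2 0.0187 t 9.6667
```

View pics/side_l1.png

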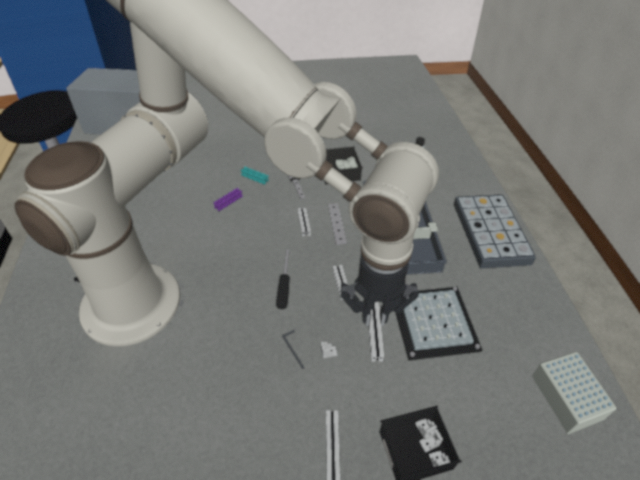

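The rail is held level (side view 376,330). Now I lay it in the handle-end bay, then nudge it to the near wall so the fingers have room for the second.

```bash
python3 - <<'E'
from r import *
lay(-.005,.053)
bot.close_gripper()
# look before pushing
snap("side","l1b",(340,140,470,290),4)
print(bot.read_gripper_width(),bot.read_time_s())
E
```

```text
lay f [-0.4  0.1 -0.3]
t 13.2333
-0.00016022646751253462 14.05
```

View pics/side_l1b.png

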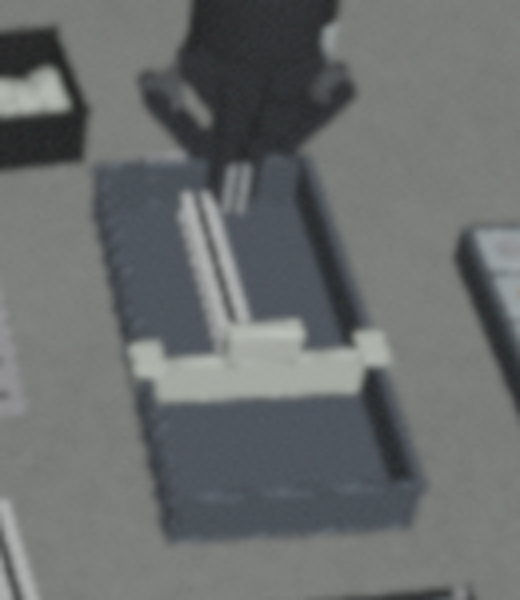

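```bash
cat >> r.py <<'E'
def push(s,u0=.033,u1=-.026):
    p=tw(u0,s);bot.move_linear([*p,.10],.2);bot.move_linear([*p,.032],.12);f=[bot.read_contact_force()]
    bot.move_linear([*tw(-.015,s),.032],.1);f.append(bot.read_contact_force())
    for u in np.arange(-.018,u1-.0001,-.002):
        bot.move_linear([*tw(u,s),.032],.1);f.append(bot.read_contact_force())
        if abs(f[-1][0])>8:break
    p=bot.read_eef_pos();print(np.round(f,1).tolist(),u)
    bot.move_linear([*tw(u+.004,s),.032],.1)
    bot.move_linear([*tw(u+.004,s),.12],.2);bot.open_gripper();print("t",bot.read_time_s())
E
python3 - <<'E'
from r import *
push(.053)
pick("long2")
snap("side","l2",(330,140,530,290),4);snap("top","l2",(200,95,360,185),4)
E
```

```text
[[0.4, -0.7, 0.5], [-0.4, -0.0, 0.6], [1.1, 0.6, 0.2], [0.6, -1.0, 0.9], [0.4, -0.2, 0.2], [0.0, 0.1, -0.5], [-0.8, 0.1, -0.8]] -0.025999999999999992
t 18.6167
long2 w 0.018 f [-0.1  0.2 -0.7] [-0.9  0.8 -1.1] w2 0.0185 t 22.8833
```

View pics/side_l2.png

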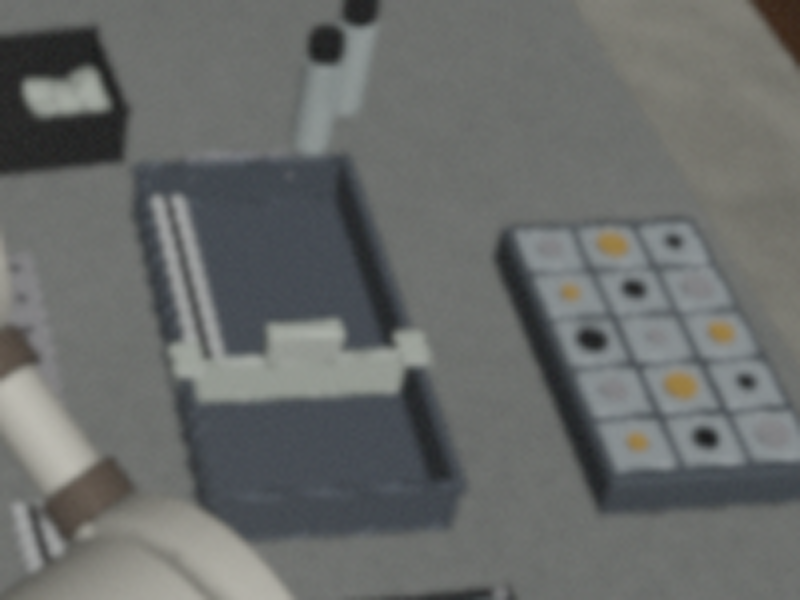

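View pics/top_l2.png

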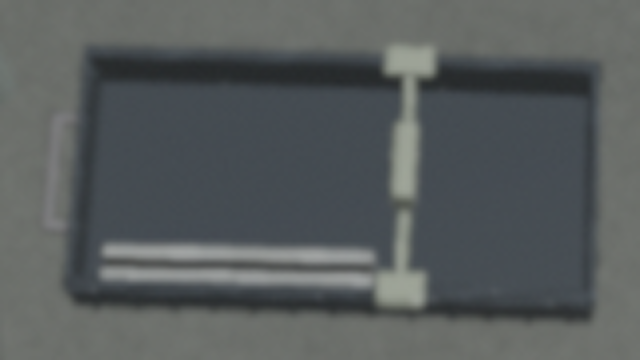

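The first long rail lies along the near wall (top crop rows 242–290), and its right end is just clear of the divider.

```bash
python3 - <<'E'
from r import *
T=pickle.load(open("pics/top_l2.pkl","rb"))
c,k=np.cos(TOTE[2]),np.sin(TOTE[2])
for p in((103,243),(375,250)):
    w=pix2w(T,(200+p[0]/4-.4,95+p[1]/4-.4),.023)[:2]-TOTE[:2];print((np.array([[c,k],[-k,c]])@w).round(4))
lay(.003,.054)
pick("short1")
snap("side","s1",(330,140,530,290),4);snap("top","s1",(200,95,360,185),4)
E
```

```text
[-0.0397  0.128 ]
[-0.0394 -0.0227]
lay f [-0.   0.7 -0.2]
t 27.2667
short1 w 0.0182 f [-0.1 -0.1  1.2] [ 1.2  0.6 -1. ] w2 0.0181 t 30.3917
```

View pics/side_s1.png

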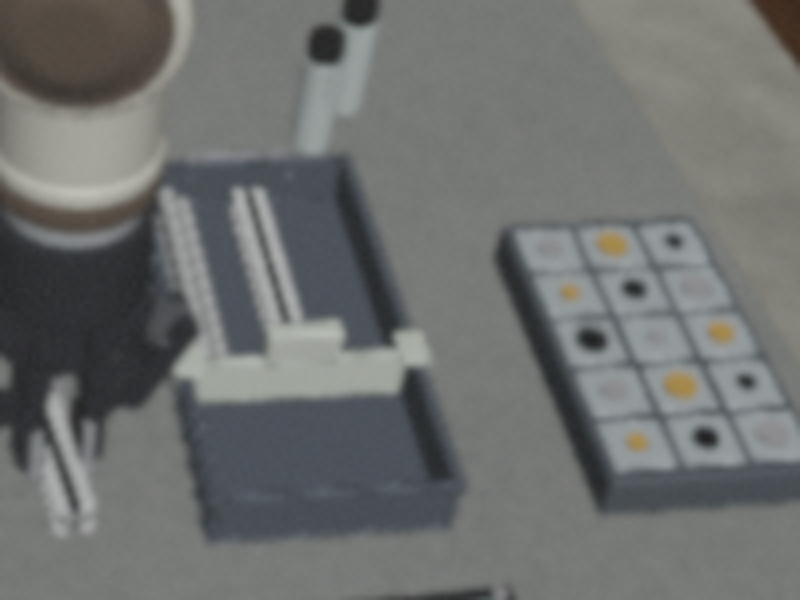

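View pics/top_s1.png

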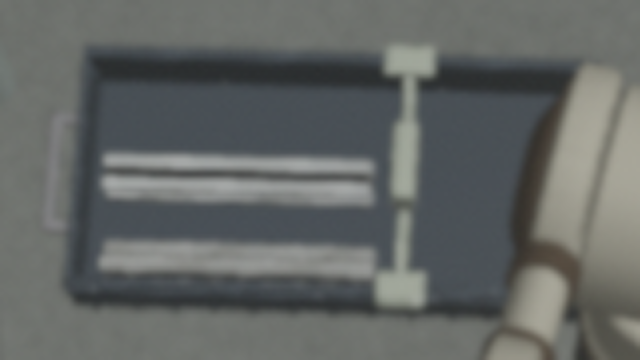

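Short_a is held. Long rail 1 now shows no groove line (top crop rows 240–280), so it may have been rolled by the opening finger. I put the short rail down first, then look.

```bash
python3 - <<'E'
from r import *
lay(-.004,-.0905)
bot.close_gripper()
push(-.0905,u1=-.031)
k=P["short2"];bot.goto([k[0],k[1],.13],quat(k[2]))
snap("side","s2",(370,170,450,275),5.7);snap("top","s2",(200,95,360,185),5)
E
```

```text
lay f [-0.6 -0.1 -0.4]
t 33.2667
[[0.1, -0.1, -0.3], [0.8, 0.6, -0.4], [1.2, 0.2, 0.0], [0.5, -0.3, -0.1], [-0.2, -0.2, -0.1], [-0.2, -0.5, 0.2], [-0.9, -0.5, -0.1], [0.5, 0.3, -0.7], [0.5, 0.3, -0.3]] -0.02999999999999999
t 39.0917
```

View pics/side_s2.png

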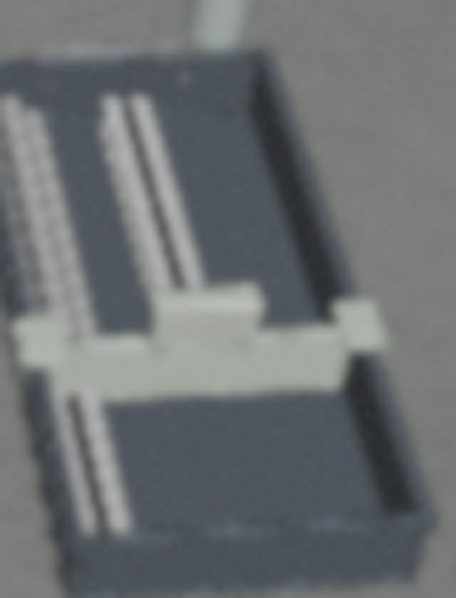

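View pics/top_s2.png

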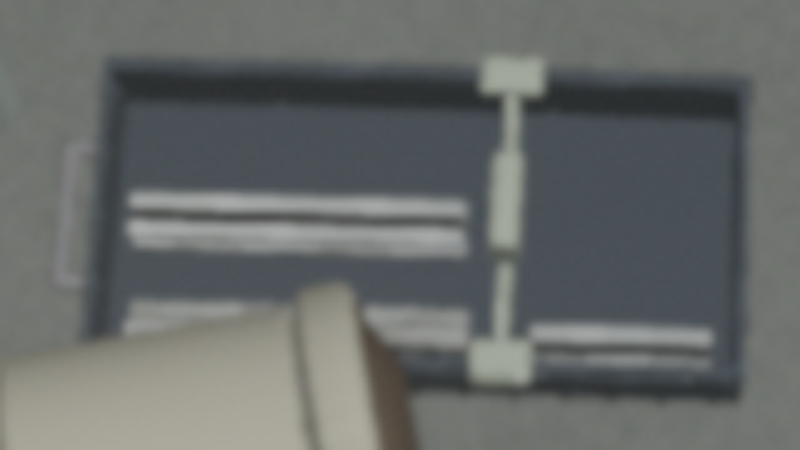

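Side crop (50,230) confirms that long rail 1 is leaning on the near wall. Short_a lies flat at (95,460). I'll square long 1 up against the wall with the shut fingers turned 90°, so they are thin in x.

```bash
python3 - <<'E'
from r import *
T=pickle.load(open("pics/top_s2.pkl","rb"))
c,k=np.cos(TOTE[2]),np.sin(TOTE[2])
for n,p,z in(("r2 groove",(300,217),.023),("r2 groove L",(140,213),.023),("r1 upper edge",(200,302),.02),("r1 upR",(440,307),.02),("r1 bottom",(440,343),.02),("s1groove",(560,345),.023)):
    w=pix2w(T,(200+p[0]/5-.4,95+p[1]/5-.4),z)[:2]-TOTE[:2];print(n,(np.array([[c,k],[-k,c]])@w).round(4))
s=.053
bot.close_gripper()
q=quat(TOTE[2]+np.pi/2)
print(bot.solve_ik([*tw(-.02,s),.1],q).round(2))
bot.goto([*tw(-.02,s),.10],q)
snap("side","f1",(330,140,530,290),4);print(bot.read_time_s())
E
```

```text
r2 groove [0.0034 0.0544]
r2 groove L [0.0034 0.1262]
r1 upper edge [-0.0369  0.0969]
r1 upR [-0.0362 -0.0097]
r1 bottom [-0.053  -0.0105]
s1groove [-0.0533 -0.0635]
[ 0.13  0.48  1.52 -0.    1.14 -1.39]
42.325
```

View pics/side_f1.png

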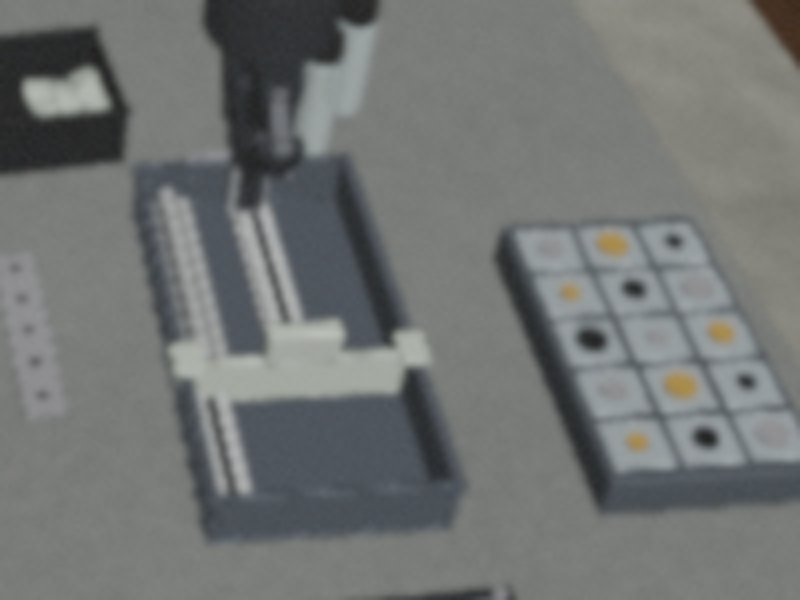

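```bash
python3 - <<'E'
from r import *
s=.053
bot.move_linear([*tw(-.0215,s),.10],.2)
bot.move_linear([*tw(-.0215,s),.033],.1);print(np.round(bot.read_contact_force(),1))
bot.move_linear([*tw(-.0095,s),.033],.1)
u=-.0215
bot.move_linear([*tw(u,s),.033],.15)
while u>-.0345:
    u-=.002;bot.move_linear([*tw(u,s),.033],.06);f=bot.read_contact_force();print(round(u,4),np.round(f,1))
    if abs(f[0])>14:break
bot.move_linear([*tw(u+.006,s),.033],.1);bot.move_linear([*tw(u+.006,s),.13],.25)
k=P["short2"];bot.open_gripper();bot.goto([k[0],k[1],.13],quat(k[2]))
snap("side","f2",(370,170,450,275),5.7);snap("top","f2",(200,95,360,185),5);print(bot.read_time_s())
E
```

```text
[ 0.6  0.5 -0.8]
-0.0235 [ 0.6 -0.4 -0.6]
-0.0255 [-0.5 -0.2  0.5]
-0.0275 [5.7 0.7 0.2]
-0.0295 [ 7.5 -0.8  0.8]
-0.0315 [10.2 -1.5  2.2]
-0.0335 [13.3 -1.3  2.7]
-0.0355 [16.5 -2.1  4.4]
48.7
```

View pics/side_f2.png

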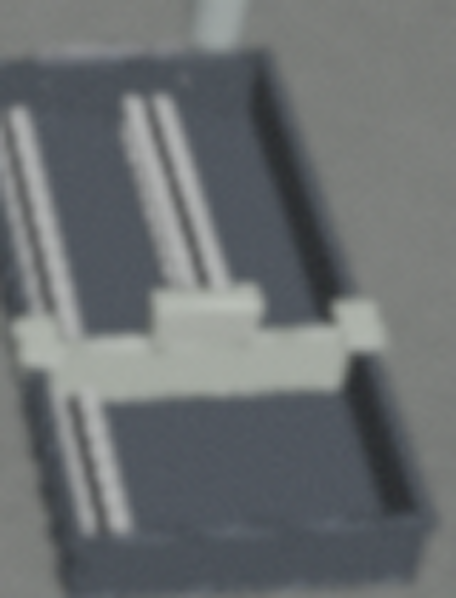

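View pics/top_f2.png

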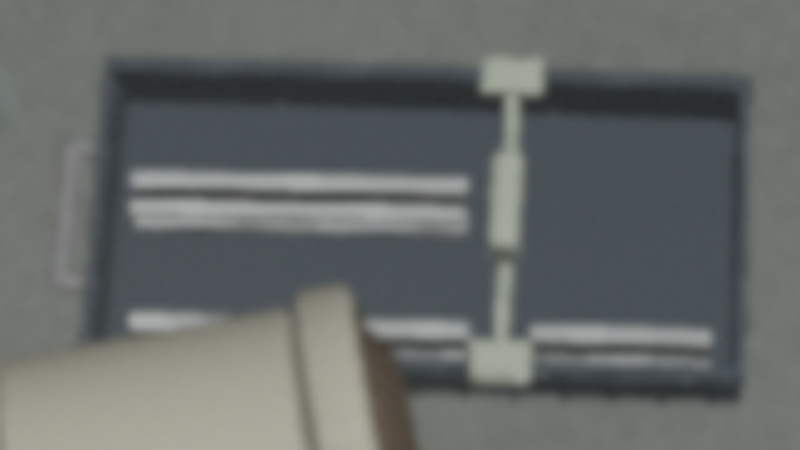

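Both long rails lie flat now. Next is short_b, with a higher grip so the opening finger clears short_a.

```bash
python3 - <<'E'
from r import *
pick("short2",.038)
lay(.004,-.0905,.0435)
k=P["bracket"];bot.goto([k[0],k[1],.13],quat(k[2]+np.pi/2-np.pi))
snap("side","g",(370,170,450,275),5.7);snap("top","g",(200,95,360,185),5);snap("top","gfull");print(bot.read_time_s())
E
```

```text
short2 w 0.018 f [ 1.1 -0.6 -0.1] [-0.5  0.7 -0.8] w2 0.0178 t 50.9667
lay f [-0.4  0.5 -0.7]
t 53.975
55.325
```

View pics/side_g.png

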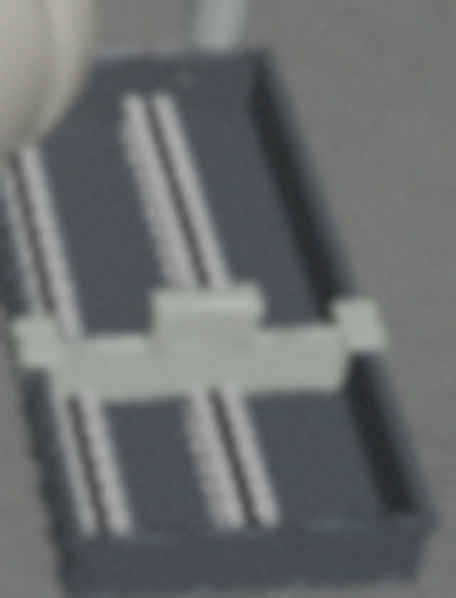

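View pics/top_g.png

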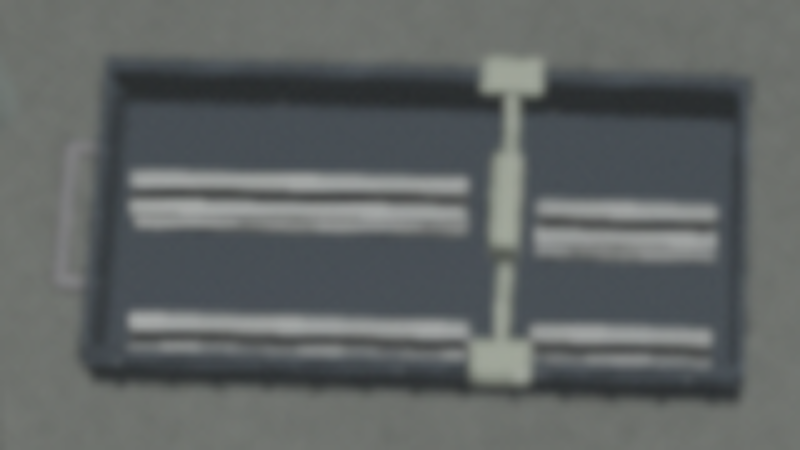

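View pics/top_gfull.png

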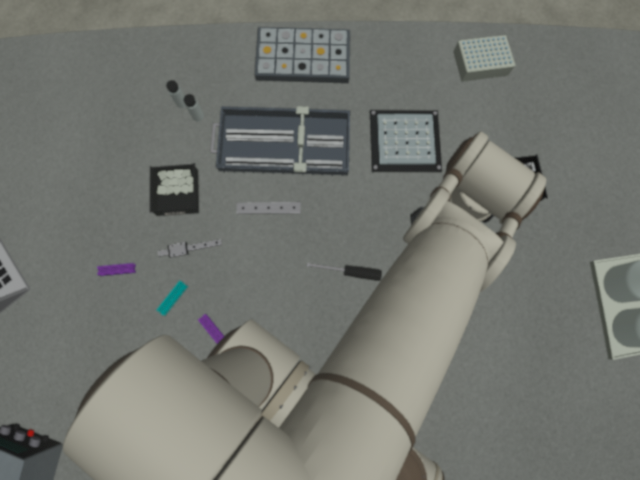

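All four rails lie flat and side by side (top crop: rows 200 and 335 left, 230 and 345 right). Now the bracket.

```bash
python3 - <<'E'
from r import *
k=P["bracket"];p=tw(-.004,0,k);a=k[2]-np.pi/2
bot.move_linear([*p,.13],.2,quat(a));bot.move_linear([*p,.034],.12);print(np.round(bot.read_contact_force(),1))
bot.close_gripper();print(bot.read_gripper_width());bot.move_linear([*p,.14],.2);print(bot.read_gripper_width())
snap("side","b",(270,230,450,365),4.4)
b=P["bin"];d=tw(-.026,0,b);bot.goto([*d,.14],quat(b[2]-np.pi/2))
snap("side","b2",(330,330,480,480),4);print(bot.read_time_s())
E
```

```text
[ 0.2 -1.  -0. ]
0.018509833477321283
0.017930595098839836
58.8417
```

View pics/side_b.png

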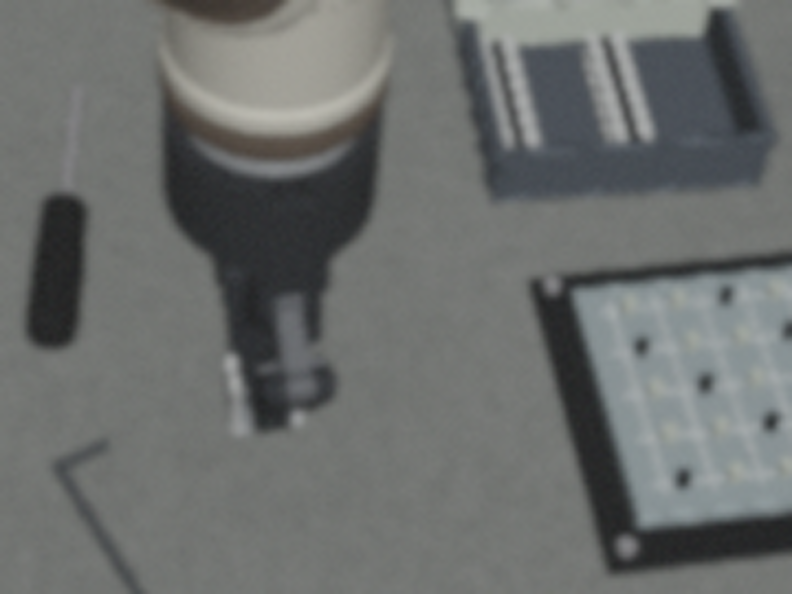

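View pics/side_b2.png

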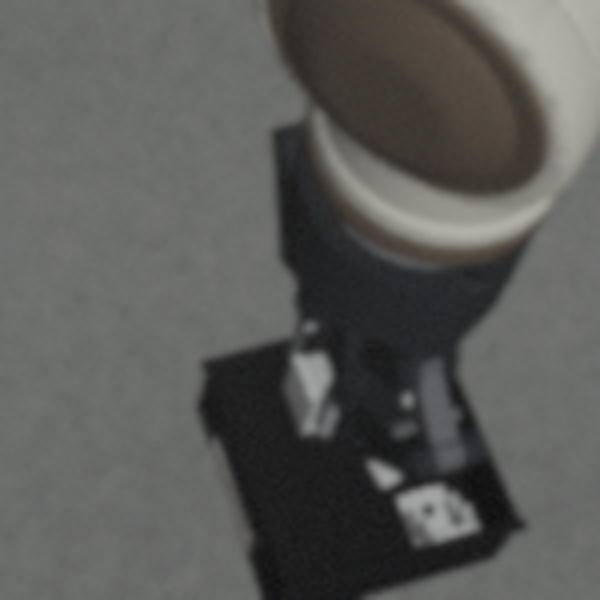

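```bash
python3 - <<'E'
from r import *
b=P["bin"];d=tw(-.026,0,b)
bot.move_linear([*d,.067],.1);print(np.round(bot.read_contact_force(),1))
bot.open_gripper();print(np.round(bot.read_contact_force(),1));bot.pause(.3)
bot.move_linear([*d,.15],.2)
bot.goto([.3,-.1,.3],quat(-np.pi/2))
snap("side","e",(330,330,480,480),4);snap("top","e");print(bot.read_time_s())
E
```

```text
[-0.3  0.5  0.4]
[-0.   0.7 -0.2]
62.75
```

View pics/side_e.png

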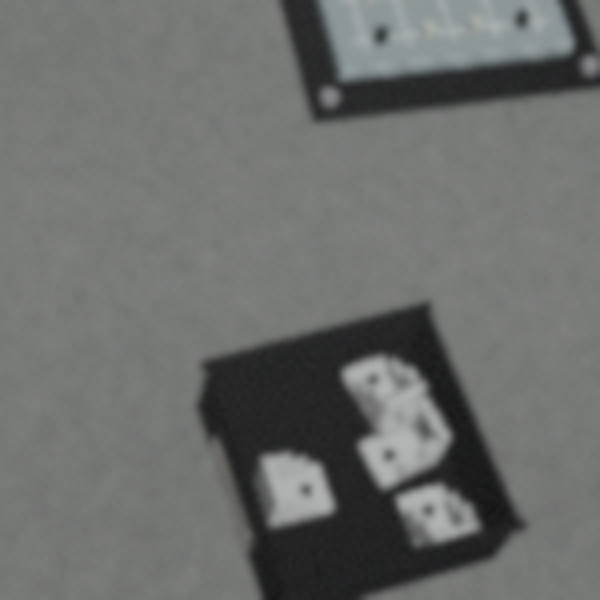

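View pics/top_e.png

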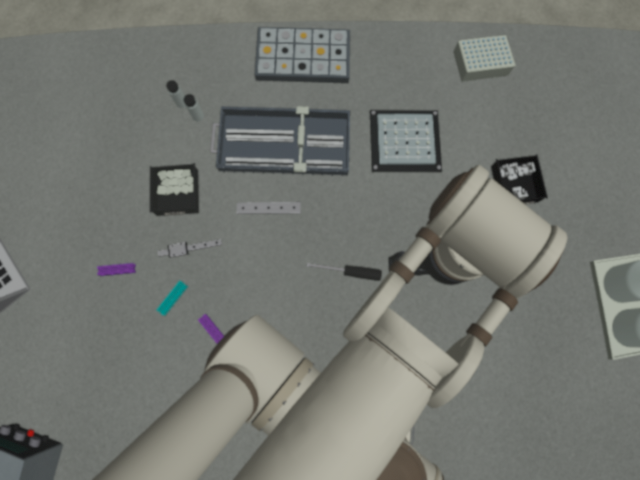

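The bracket sits in the near half of the bracket bin (side crop 295,490). I take one last close look at the tote before handing in.

```bash
python3 - <<'E'
from r import *
snap("side","z",(355,165,450,275),5.4);snap("top","z",(205,95,360,185),5)
T0=pickle.load(open("pics/top0.pkl","rb"))["img"].astype(int);T1=pickle.load(open("pics/top_z.pkl","rb"))["img"].astype(int)
for n,(a,b,c,d) in dict(strip=(232,198,305,218),guide=(155,232,225,260)).items():print(n,abs(T0-T1)[b:d,a:c].mean().round(2))
E
```

```text
strip 2.98
guide 3.12
```

View pics/side_z.png

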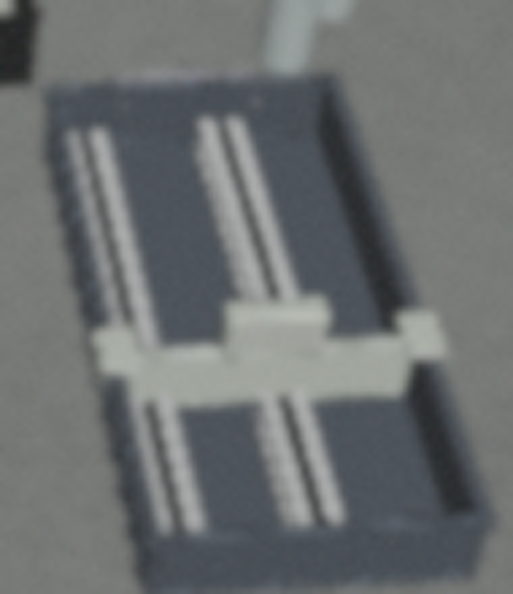

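View pics/top_z.png

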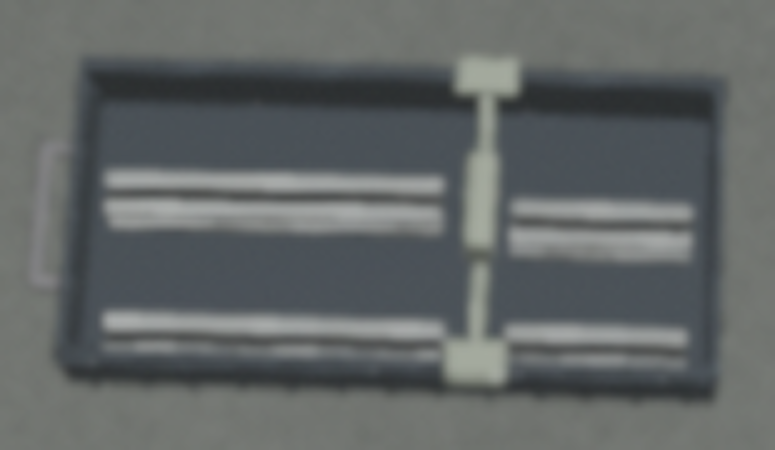

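```bash
python3 - <<'E'
from cell import bot
bot.hand_in();print(bot.read_time_s())
E
```

```text
the job is handed in; nothing more can be done
the job is handed in; nothing more can be done
```

The job is done and handed in, with about 63 s on the robot's clock against the 128 s limit.

- **Divider:** I slid it about 120 mm, to roughly 37 mm past the tote's middle on the side away from the handle.
- **Rails:** The two long rails lie flat and lengthwise in the handle-end bay. The two short rails lie the same way in the other bay. Each pair is side by side on the floor.
- **Bracket:** It went into the near half of the bracket bin. I let it go about 30 mm above the bin floor because the open fingers had to clear the bin walls.
- **A mishap, mended:** When I released the second long rail, the opening finger rolled the first one so that it leaned on the near wall. I pressed it flat again with the shut fingers, at about 17 N.

The last pictures from both cameras show all four rails flat, the bracket in the right bin, and the strip and guide rail in their original places. My only measure that the strip and guide had not moved was the picture difference from the start, about 3 grey levels, which I took as noise. The highest force I read was about 17 N. I sampled forces only at certain points, so brief peaks in between were not seen.

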